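# Draw the spot plate home and clip it in

## Task

The white porcelain spot plate has been left pushed back under the lamp hood. Press down gently on its top and draw it along its channel towards the robot until it is fully home against the front stop, then swing the turn clip fully across behind it to lock it in. The porcelain is brittle, so never bear on it with more than about 20 N, and leave everything else on the bench as it stands.

Things in the scene. Friction and masses are not known exactly. Their poses are not given: they have to be found in the camera images.
- plate: White porcelain spot plate, a brittle flat slab 130 mm (x) by 100 mm (y) by 6 mm, 0.13 to 0.27 kg; round marks on its rear part, front 40 mm plain; top matt, underside glazed. Origin: centre of its underside; x points to its rear edge (away from the robot), z up. It lies flat in the station's channel, 2 mm play each side, so it cannot be taken by its edges; its rear is under the lamp hood.
- plate_top (a point): Centre of the plate's matt top face. A sprung felt foot under the hood bears on the plate's rear with about 6 N until the plate is within about 55 mm of home, so it drags by about 3 N, plus about a fifth of the force that presses it down. Fingertips pressed on it with 10 to 16 N draw it; below about 6 N they slip on it. Over 24 N in all (press and pull together) it breaks.
- station: Bolted-down grey base with aluminium guides and a low beige lamp hood. Origin on the table under the home point; x along the channel to the rear, y left. Deck top at z = 20 mm, rigid. The hood covers x = 122 to 250 mm, y = -88 to 70 mm, z = 34 to 66 mm; the plate slides beneath it.
- home (a point): Point on the station's deck: centre of the plate's underside when the plate is fully home. x points to the rear, so the plate is drawn along -x; y left, z up. The front stop's face is 65 mm from it at -x, 8 mm high above the deck and 10 mm thick; guides 8 mm high run along both sides at 52 to 62 mm.
- clip_grip (a point): Centre of the turn clip's upright black grip fin: 32 mm long, 10 mm wide, 28 mm high (10 to 38 mm above the deck), over the clip's vertical pivot, which is 74.5 mm behind (+x) and 68 mm right (-y) of the home point. Fin and steel bar lie along this point's x axis; the bar is 12 mm wide, reaches 44 mm from the pivot, 0.5 to 10 mm above the deck.
- clip (a joint): Angle of the turn clip in rad. 0: the bar points straight back, beside the channel (open). It grows anticlockwise seen from above, to 1.57 at its end stop, where the bar lies square across the channel, its front face 3.5 mm behind the rear edge of a plate that is fully home. It turns stiffly (0.05 N m) and stays where it is left.
- beaker: Bystander: glass beaker, 68 mm wide, 85 mm high.
- flask: Bystander: conical glass flask, 82 mm wide at the foot, 122 mm high.
- jar: Bystander: closed jar, 50 mm wide, 60 mm high.
- vial: Bystander: small amber vial standing on top of the lamp hood, 26 mm wide, 45 mm high.
- spatula: Bystander: steel spatula lying flat, 170 mm long.
- stopper: Bystander: cork stopper, 36 mm wide, 30 mm high.
- dish: Bystander: white porcelain dish, 84 mm wide, 16 mm high.

How it is judged:
By the outcome, as a careful person would: the job done as asked, in the order asked, and still so for the second after the job is handed in, with the robot touching nothing.
It also fails if it takes over 61 s, if anything falls off the work surface, if the arm or the gripper's body presses on something with over 40 N, if the wrist force passes 120 N, or if a joint passes its speed limit or range.

## Robot

A 7-joint arm with a two-finger parallel gripper is mounted at the origin on the work surface. World frame = base frame: x ahead of the robot, y to its left, z up, the work surface at z = 0. Lengths are in mm, angles in degrees, forces in N, time in s.
With the tool pointing down it reaches from about 350 to 900 mm from the base axis. Payload 8.1 kg.
Tool frame: the origin (TCP) lies on the centre line of the jaws, within the pads' length; the fingertips stand 17 mm ahead of it and the grasp point (between the pads) lies 2 mm behind it; x points along the fingers, z is the direction in which the jaws open and shut, and the axes are right-handed (so a half turn about x gives the same grasp; the last joint's range is limited). The gripper opens to 92 mm and grips with 3 to 60 N. Pads are 19 mm wide; open, the fingers measure 130 mm over their backs; the gripper's body (75 mm by 190 mm) begins 47 mm behind the grasp point.
Start: joints at [-79.332, 24.895, 1.432, 90.138, -0.665, 64.973, -4.303], TCP at [178.028, 599.122, 243.742] pointing down, gripper open.
Joint ranges: [-149.89, 149.89], [-25.12, 119.58], [-72.63, 75.52], [4.76, 147.25], [-75.54, 255.54], [6.69, 114.76], [-157.13, 157.13]. Speed limits (degrees/s): [127.2, 127.2, 172.46, 172.46, 180, 180, 180].

## Interface

Orientations are given as a 3x3 rotation matrix whose columns are the frame's x, y, z axes.
In Python, from workcell import bot, vision, order, finder gives the robot as it stands.
- The arm moves only by the shell command python3 -m inch 'ROWS' [OPENING] [FORCE]. ROWS is JSON, a list of rows, each a list of 2 entries, a list of its own where there are three numbers: the shift along the tool's x, y, z in cm, then the turn about the tool's x in degrees. In form: [[[dx, dy, dz], spin], ...]. A call has 1 to 5 rows; each row shifts and turns the commanded pose from where the row before left it, along the tool's axes as they then stand; what a row does not reach is not made up. A row lasts 1/10 s, in which the tool goes at most 50 mm and 8.59 degrees, less where a joint would pass 70% of its speed; a pose out of reach is approached as far as the arm can. A call with a gripper value outside its range is refused whole. OPENING is the opening, from -1 (shut) to 1 (fully open), set as the call begins (- or left out, the last holds). The fingers move at their own pace and stop on an object; FORCE is the grip in N (left out, the last holds). Time passes only in rows, so rows that do not move let the fingers close. It gives the time, the measured TCP pose, the force and the opening at its end, in the units of the state.
- bot.get_state(): the state, without advancing time (a new reading comes with each control period).
- vision.grab_frame(name): name is "scene" or "side" or "wrist"; returns a dict with "pixels" (400x640x3 uint8, blue, green, red), "depth" (400x640 float32, mm along the optical axis (not along the pixel's ray), 0 where there is no reading), "fx", "fy", "cx", "cy" (pixels), "origin" and "orientation" of the camera in the world; the wrist camera has in their place "hand_eye" (4x4, takes a point from camera to tool coordinates, whose origin is the TCP and whose axes are the tool frame's). Camera axes: x right, y down, z forward; pixel columns grow to the right and rows downward; lengths in mm; the calibration is good to about 2 mm. A picture is of the moment at which its call begins: read the wrist's pose just before it.
- order.hand_in(): hands the job in, once; it reports no verdict.
Trained networks look in a picture, given as the dict that the camera call returned (one of the last four; its "shot" number tells which), for a name from the list of things; names that differ only in an ending like _2 or _b are one class to them, and where a whole thing is asked for, a point or a joint stands for the part that bears it (a point fixed in the world has none). Each returns a list of dicts, best first, with "conf" (0 to 1); they miss things now and then, are a little off and sometimes report something else, mostly with a low value. They report only what shows in the picture. A call takes as long as a camera call.
- finder.silhouettes(picture, target): "pixels" (400x640 bool, what is visible of it) and "extent" ([left, top, right, bottom] in pixels, round what is visible of it).
The state is a dict: "clock": time; "joints": joint angles; "qd": joint speeds; "tau": joint torques, N m; "tcp_pos": TCP position; "eef_rot": TCP orientation; "wrist_force": force on the tool from outside, world axes, zero at the start; "wrist_torque": the same for the moment, N m; "grip_width": finger opening in mm.
Only numpy, scipy, OpenCV 4.12 (cv2) and the standard library are available. Lean on these libraries where they do the work, as an engineer would, in place of code of your own. Each camera call takes 0.05 s, during which the arm holds its last target.

## Working session

There is one attempt and no reset: what is moved stays moved. The work goes in short steps, Python scripts to look and compute and a shell command to move; the robot and the scene stay as the last step left them, time stands still between calls to the robot, and variables do not carry over. Pictures are saved under pics/ and viewed, and the job is handed in when it is done.

```bash
ls; mkdir -p pics; python3 - <<'E'
from workcell import bot, vision, order, finder
import cv2
s=bot.get_state();print(s)
for n in("scene","side","wrist"):
    p=vision.grab_frame(n);cv2.imwrite(f"pics/a_{n}.png",p["pixels"])
    print(n,{k:p[k] for k in p if k not in("pixels","depth")})
E
```

```text
pics
{'clock': 0.0, 'joints': array([-79.33127608,  24.93738059,   1.4307701 ,  90.18952216,
        -0.66525026,  64.9719049 ,  -4.30110204]), 'qd': array([-0.03154076, -0.07328645, -0.08891048,  0.04767067, -0.04314399,
        0.10452507,  0.02067243]), 'tau': array([ 5.16036835e-05, -6.67837930e+01,  9.84945931e-01, -3.14455605e+01,
       -6.05812389e-02,  4.28121944e-02,  1.20878394e-04]), 'tcp_pos': array([177.9151556 , 598.63919431, 242.93201064]), 'eef_rot': array([[-3.20313349e-04, -9.58573245e-01,  2.84845980e-01],
       [-1.54658127e-03,  2.84846129e-01,  9.58572006e-01],
       [-9.99998753e-01, -1.33494049e-04, -1.57375145e-03]]), 'wrist_force': array([-0.30051376,  1.15689501, -0.18478188]), 'wrist_torque': array([-1.91361901e-02,  1.63301937e-05, -1.86846215e-02]), 'grip_width': 92.0944160541592}
scene {'fx': 440.0467544396854, 'fy': 440.0467544396854, 'cx': 322.36577401572976, 'cy': 199.48364422698924, 'origin': array([1136.22105696, -223.41206942,  694.11575224]), 'orientation': array([[ 0.40330613,  0.66626528, -0.62724377],
       [ 0.91500696, -0.30135908,  0.26
[... 181 characters left out ...]
igin': array([301.32671675, 433.91980787, 509.90961194]), 'orientation': array([[-0.78831635, -0.40068421,  0.46691487],
       [-0.61526543,  0.51633718, -0.59568814],
       [-0.00240267, -0.75686728, -0.65356418]]), 'shot': 2}
wrist {'fx': 282.559164204889, 'fy': 282.559164204889, 'cx': 322.4071647794674, 'cy': 201.25685045815206, 'hand_eye': array([[-7.92035052e-04, -2.88952785e-01,  9.57343021e-01,
        -1.40821991e+02],
       [ 4.01855851e-04, -9.57343336e-01, -2.88952548e-01,
         7.87776952e+01],
       [ 9.99999606e-01,  1.55853348e-04,  8.74366847e-04,
        -9.00674440e-01],
       [ 0.00000000e+00,  0.00000000e+00,  0.00000000e+00,
         1.00000000e+00]]), 'shot': 3}
```

View pics/a_scene.png

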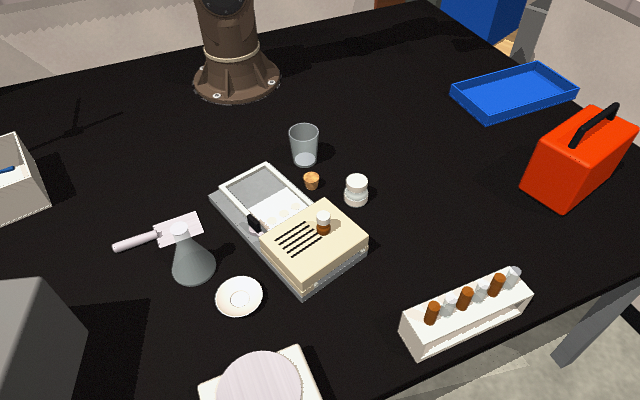

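View pics/a_side.png

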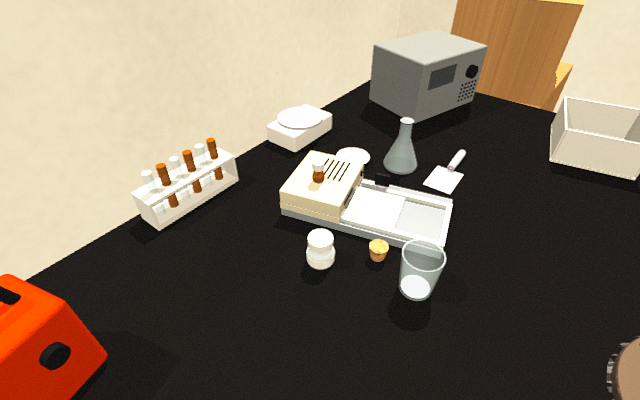

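View pics/a_wrist.png

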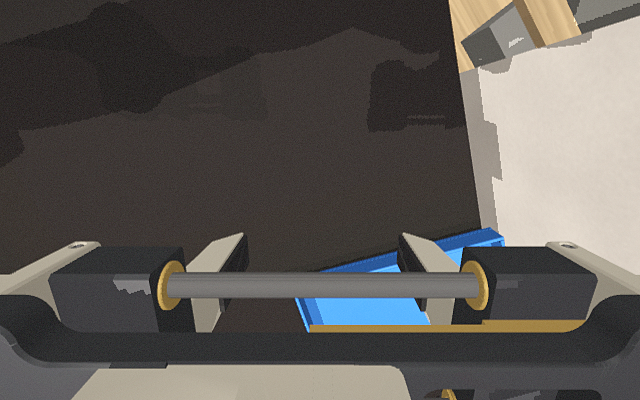

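The scene and side pictures show the station with its hood mid-table (scene about (290,230)). The plate's front is exposed, and the black fin stands beside the channel at scene (253,223) and side (380,180). I'll measure these next.

```bash
cat > h.py <<'E'
import numpy as np, cv2
from workcell import bot, vision, order, finder
def cloud(p,pose=None):
    v,u=np.mgrid[0:400,0:640]; d=p["depth"].astype(float)
    c=np.stack([(u-p["cx"])/p["fx"]*d,(v-p["cy"])/p["fy"]*d,d],-1)
    if "hand_eye" in p:
        H=p["hand_eye"]; t=c@H[:3,:3].T+H[:3,3]
        w=t@pose[1].T+pose[0]
    else: w=c@p["orientation"].T+p["origin"]
    w[d<=0]=np.nan
    return w
E
python3 - <<'E'
from h import *
np.set_printoptions(precision=1,suppress=True)
for n in("scene","side"):
    p=vision.grab_frame(n);w=cloud(p)
    np.savez(f"{n}.npz",w=w,px=p["pixels"])
    for t in("plate","station","clip_grip","beaker","flask","jar","vial","spatula","stopper","dish"):
        for r in finder.silhouettes(p,t)[:2]:
            q=w[r["pixels"]];q=q[~np.isnan(q[:,0])]
            if len(q)==0: continue
            print(n,t,round(r["conf"],2),r["extent"],len(q),"med",np.median(q,0),"lo",np.percentile(q,2,0),"hi",np.percentile(q,98,0))
            np.save(f"m_{n}_{t}.npy",r["pixels"]) if r is not None and r["conf"]>.5 else 0
E
```

```text
scene plate 0.79 [251.2, 184.8, 307.4, 231.7] 1279 med [548.  -72.2  25.6] lo [ 507.4 -118.9   22.9] hi [586.6 -22.1  28.1]
scene station 0.67 [209.2, 161.6, 367.7, 301.8] 9846 med [658.5 -76.7  52.2] lo [ 424.6 -171.6    7.1] hi [750.4  34.9  67.4]
scene station 0.23 [113.8, 210.3, 204.1, 252.5] 1161 med [ 502.3 -301.4    3.6] lo [ 465.6 -387.9    0.4] hi [ 526.  -227.4   20.2]
scene clip_grip 0.61 [247.2, 217.4, 264.3, 233.3] 236 med [ 588.2 -132.4   42.6] lo [ 569.5 -141.8   20.9] hi [ 602.  -121.8   59.6]
scene beaker 0.83 [289.9, 123.6, 317.9, 167.8] 1072 med [425.   42.1  57.4] lo [376.7  13.4   3.1] hi [439.8  74.2  84.7]
scene flask 0.68 [167.6, 220.7, 220.6, 286.4] 1959 med [ 620.7 -259.5   45. ] lo [ 593.3 -294.5    0.7] hi [ 643.3 -224.5  122.2]
scene jar 0.94 [342.5, 172.0, 367.9, 206.9] 690 med [583.5  88.8  46.9] lo [553.4  71.3   7.6] hi [596.  114.2  61.3]
scene vial 0.75 [314.6, 210.2, 332.1, 236.9] 328 med [676.5 -25.9  99.6] lo [658.1 -35.3  65.3] hi [682.1 -11.4 111.6]
scene spatula 0.76 [111.3, 210.6, 203.0, 253.2] 1243 med [ 502.3 -300.7    3.6] lo [ 464.  -389.
[... 956 characters left out ...]
9.9] 274 med [ 583.  -121.9   35.9] lo [ 566.8 -130.1   21.9] hi [ 616.2 -110.9   57.4]
side jar 0.71 [304.6, 229.5, 332.7, 270.8] 984 med [562.5 110.   46.1] lo [546.5  81.5   3.6] hi [589.  123.4  60.1]
side vial 0.58 [310.4, 160.3, 326.2, 181.3] 283 med [665.3 -13.6  94.3] lo [657.5 -32.4  64.7] hi [687.2  -7.5 110.5]
side spatula 0.92 [426.8, 147.9, 462.8, 194.3] 873 med [ 496.  -278.4    1.5] lo [ 465.4 -377.4   -2. ] hi [ 525.7 -222.3   18. ]
side stopper 0.69 [369.7, 237.1, 388.3, 262.9] 368 med [491.8  33.8  27.8] lo [477.9  -7.   -1.1] hi [509.6  44.6  30.1]
side dish 0.73 [334.3, 147.6, 369.8, 163.2] 340 med [ 716.9 -218.     8.6] lo [ 672.5 -258.    -2.2] hi [ 760.1 -189.6   14.7]
```

```bash
python3 - <<'E'
from h import *
np.set_printoptions(precision=1,suppress=True)
for n in("scene","side"):
    z=np.load(n+".npz");w=z["w"];px=z["px"]
    m=(w[...,2]>58)&(w[...,2]<71)&(w[...,0]>560)&(w[...,0]<790)&(w[...,1]>-190)&(w[...,1]<70)
    q=w[m];print(n,"hood",len(q),np.median(q[:,2]),cv2.minAreaRect(q[:,:2].astype(np.float32)))
    # station low points (deck/guides)
    mp=np.load(f"m_{n}_plate.npy");q=w[mp];q=q[~np.isnan(q[:,0])];print("plate",cv2.minAreaRect(q[:,:2].astype(np.float32)))
    # ortho
    im=np.zeros((560,680,3),np.uint8);S=1.6
    for c,p in zip(px.reshape(-1,3),w.reshape(-1,3)):
        if np.isnan(p[0]) or p[2]<-8 or p[2]>130: continue
        r=int((780-p[0])*S);cc=int((120-p[1])*S)
        cv2.circle(im,(cc,r),1,c.tolist(),-1) if 0<=r<560 and 0<=cc<680 else 0
    cv2.imwrite(f"pics/o_{n}.png",im)
E
```

```text
scene hood 4719 65.47656981641717 ((643.5740356445312, -51.92449951171875), (188.75064086914062, 158.85533142089844), 16.03288459777832)
plate ((560.2214965820312, -66.21398162841797), (104.1511459350586, 99.4288101196289), 15.967643737792969)
side hood 2741 64.62298875446021 ((646.216796875, -46.50811767578125), (181.63796997070312, 159.3931427001953), 16.24598503112793)
plate ((561.0827026367188, -65.96391296386719), (106.31632232666016, 112.49911499023438), 15.485268592834473)
```

```bash
python3 - <<'E'
import cv2,numpy as np
a=cv2.imread('pics/o_scene.png');b=cv2.imread('pics/o_side.png')
o=np.hstack([a[:, :480],b[:, :480]]);cv2.imwrite('pics/o2.png',cv2.resize(o,(800,467)))
E
```

```text
(no output)
```

View pics/o2.png

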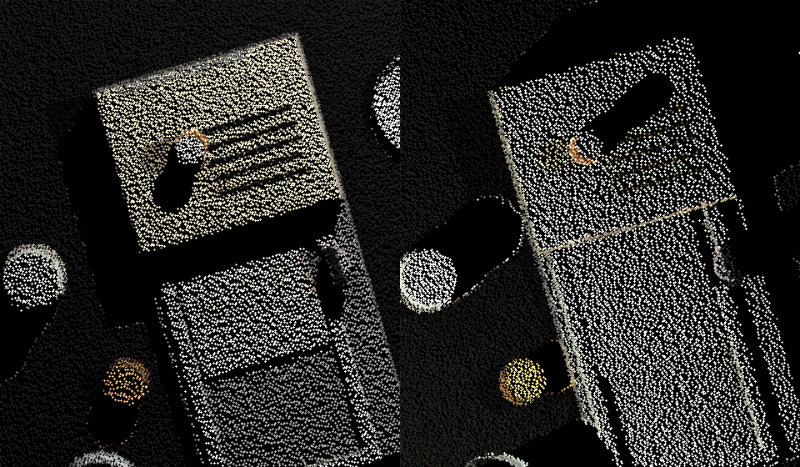

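```bash
python3 - <<'E'
from h import *
np.set_printoptions(precision=1,suppress=True)
for n in("scene","side"):
    z=np.load(n+".npz");w=z["w"]
    for yaw in(16.0,):
        a=np.radians(yaw);R=np.array([[np.cos(a),np.sin(a)],[-np.sin(a),np.cos(a)]])
        s=w[...,:2]@R.T; Z=w[...,2]
        near=(w[...,0]>380)&(w[...,0]<790)&(w[...,1]>-230)&(w[...,1]<100)&(Z>3)
        h=near&(Z>62)&(Z<69)&(s[...,0]>580)
        pc=lambda m,k:np.percentile(s[m][:,k],[0.5,2,50,98,99.5])
        print(n,"hood x",pc(h,0),"y",pc(h,1))
        mp=np.load(f"m_{n}_plate.npy")&(Z>21);print(" plate x",pc(mp,0),"y",pc(mp,1),"z",np.median(Z[mp]))
        g=np.load(f"m_{n}_clip_grip.npy");
        gg=g&(Z>50)&(Z<62);print(" fin top",gg.sum(),pc(gg,0),pc(gg,1),cv2.minAreaRect(s[gg].astype(np.float32)))
        gd=near&(Z>24)&(Z<31)&(s[...,0]<560)&(s[...,0]>405);
        print(" guide x",pc(gd,0),"y",pc(gd,1))
        # histograms of guides y
        gl=near&(Z>26.5)&(Z<30)&(s[...,0]<500)&(s[...,0]>420)
        print(np.histogram(s[gl][:,1],bins=np.arange(-290,-140,4)))
        st=near&(Z>26.5)&(Z<30)&(s[...,0]<480)&(s[...,1]>-250)&(s[...,1]<-180)
        print(" stop",np.histogram(s[st][:,0],bins=np.arange(370,480,4)))
E
```

```text
scene hood x [580.5 582.7 647.6 696.8 697.9] y [-305.5 -303.9 -238.4 -152.2 -149.3]
 plate x [469.1 470.8 506.5 540.4 542. ] y [-267.1 -266.4 -220.1 -171.2 -169.3] z 25.605448127619525
 fin top 89 [508.8 509.7 525.  538.4 538.7] [-291.8 -291.5 -287.7 -281.8 -281.7] ((523.5054321289062, -286.8111267089844), (30.530656814575195, 10.144579887390137), 0.008473319001495838)
 guide x [407.8 413.4 496.  540.8 542.4] y [-385.5 -292.9 -210.8  -93.   -69.4]
(array([ 0,  0, 25, 37, 32,  2,  7,  4,  6,  5,  3,  3,  5,  8,  5,  5,  9,
        4,  5,  4,  3,  5,  6,  9,  1,  2,  3,  6,  3,  2,  7, 42, 35, 19,
        0,  0,  0]), array([-290, -286, -282, -278, -274, -270, -266, -262, -258, -254, -250,
       -246, -242, -238, -234, -230, -226, -222, -218, -214, -210, -206,
       -202, -198, -194, -190, -186, -182, -178, -174, -170, -166, -162,
       -158, -154, -150, -146, -142]))
 stop (array([ 9, 23, 43, 12,  0,  0,  0,  0,  0,  0,  0,  0,  0,  0,  0,  0,  0,
        0,  0,  0,  0,  0,  0,  0,  4, 13,  8]), array([370, 374, 378, 382, 386, 390, 394, 398, 402, 406, 410, 414, 418,
       422, 426
[... 544 characters left out ...]
 26, 24,  1,  0,  0,  0,  0,  0,  0,  0,  0,  0,  0,
        0,  0,  0,  2,  0,  0,  0,  0,  0,  0,  0,  1,  0,  0,  6, 33, 37,
       11,  0,  0]), array([-290, -286, -282, -278, -274, -270, -266, -262, -258, -254, -250,
       -246, -242, -238, -234, -230, -226, -222, -218, -214, -210, -206,
       -202, -198, -194, -190, -186, -182, -178, -174, -170, -166, -162,
       -158, -154, -150, -146, -142]))
 stop (array([ 0, 22, 16, 18,  0,  0,  0,  0,  0,  0,  0,  0,  0,  0,  0,  0,  0,
        0,  0,  0,  0,  0,  0,  0,  0,  0,  0]), array([370, 374, 378, 382, 386, 390, 394, 398, 402, 406, 410, 414, 418,
       422, 426, 430, 434, 438, 442, 446, 450, 454, 458, 462, 466, 470,
       474, 478]))
```

Both cameras agree: station yaw is about 16°, home is about 449 along it and −216 across it, and the plate sits about 85 mm from home. I'll transit high now, then refine with the wrist camera.

```bash
python3 -m inch '[[[0,-3.3,-3.4],0],[[0,-3.3,-3.4],0],[[0,-3.3,-3.4],0],[[0,-3.3,-3.4],0],[[0,-3.3,-3.4],0]]' -1 10
python3 -m inch '[[[0,-3.3,-3.4],0],[[0,-3.3,-3.4],0],[[0,-3.3,-3.4],0],[[0,-3.3,-3.4],0],[[0,-3.3,-3.4],0]]'
```

```text
clock: 1.75
tcp_pos: [288.4, 387.4, 243.9]
eef_rot: [[0.0, -0.959, 0.285], [0.001, 0.285, 0.959], [-1.0, -0.0, 0.001]]
wrist_force: [1.3, 1.8, 0.5]
grip_width: 56.6
clock: 2.25
tcp_pos: [398.1, 177.5, 244.1]
eef_rot: [[0.001, -0.959, 0.285], [0.001, 0.285, 0.959], [-1.0, -0.001, 0.001]]
wrist_force: [1.0, 1.2, 1.5]
grip_width: 16.1
```

```bash
python3 -m inch '[[[0,-3.3,-3.4],0],[[0,-3.3,-3.4],0],[[0,-3.3,-3.4],0],[[0,-3.3,-3.4],0],[[0,-3.3,-3.4],0]]' | tail -5
python3 -m inch '[[[0,-3.3,-3.2],0],[[0,0,0],8.5],[[0,0,0],8.5],[[0,0,0],8.5],[[0,0,0],8.5]]' |tail -5
python3 -m inch '[[[0,0,0],8.5],[[0,0,0],8.5],[[0,0,0],8.5],[[0,0,0],8.5],[[0,0,0],8.5]]' |tail -5
python3 -m inch '[[[0,0,0],8.5],[[0,0,0],8.5],[[0,0,0],8.5],[[0,0,0],8.5],[[0,0,0],8.5]]' |tail -5
python3 -m inch '[[[0,0,0],8.5],[[0,0,0],8.5],[[0,0,0],8.5],[[0,0,0],2.9],[[0,0,0],0]]'
python3 - <<'E'
from h import *
s=bot.get_state();p=vision.grab_frame("wrist");cv2.imwrite("pics/w1.png",p["pixels"])
print(s["joints"],s["tcp_pos"],s["eef_rot"],s["wrist_force"])
w=cloud(p,(s["tcp_pos"],s["eef_rot"]));np.savez("w1.npz",w=w,px=p["pixels"])
for t in("plate","clip_grip","station","flask","vial"):
    for r in finder.silhouettes(p,t)[:1]:
        print(t,r["conf"],r["extent"]);np.save(f"m_w1_{t}.npy",r["pixels"])
E
```

```text
clock: 2.75
tcp_pos: [507.9, -32.5, 244.1]
eef_rot: [[0.001, -0.959, 0.284], [0.0, 0.284, 0.959], [-1.0, -0.001, 0.001]]
wrist_force: [0.3, 0.2, 0.5]
grip_width: 0.5
clock: 3.25
tcp_pos: [529.8, -71.0, 243.7]
eef_rot: [[0.0, -0.63, 0.776], [0.0, 0.776, 0.63], [-1.0, 0.0, 0.0]]
wrist_force: [0.1, 0.7, 0.0]
grip_width: 0.3
clock: 3.75
tcp_pos: [529.8, -70.7, 243.9]
eef_rot: [[0.0, 0.059, 0.998], [0.0, 0.998, -0.059], [-1.0, 0.0, 0.0]]
wrist_force: [0.5, 0.2, 0.1]
grip_width: 0.4
clock: 4.25
tcp_pos: [529.8, -70.7, 243.8]
eef_rot: [[0.0, 0.718, 0.696], [0.0, 0.696, -0.718], [-1.0, 0.0, 0.0]]
wrist_force: [1.5, 0.2, 0.7]
grip_width: 0.6
clock: 4.75
tcp_pos: [529.8, -70.6, 243.7]
eef_rot: [[-0.0, 0.961, 0.276], [-0.0, 0.276, -0.961], [-1.0, -0.0, 0.0]]
wrist_force: [0.7, -0.4, 0.3]
grip_width: 0.8
[-42.30143099  24.94973544  62.44041063 105.94969741 -24.54694889
  64.09811665 -44.90762587] [529.82161918 -70.58478998 243.6500093 ] [[-1.02799664e-04  9.61090655e-01  2.76233130e-01]
 [-2.54201504e-04  2.76233097e-01 -9.61090636e-01]
 [-9.99999962e-01 -1.69018672e-04  2.15914020e-04]] [ 0.74588045 -0.42783549  0.27214569]
plate 0.66 [283.5, 111.9, 364.9, 198.5]
clip_grip 0.72 [371.1, 118.8, 388.5, 172.9]
station 0.79 [255.2, 0.0, 415.9, 244.1]
flask 0.86 [445.2, 134.2, 553.1, 197.5]
vial 0.64 [298.9, 16.6, 327.8, 60.1]
```

View pics/w1.png

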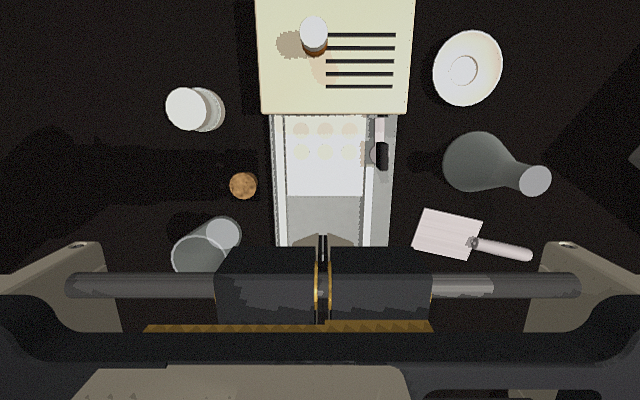

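The wrist picture is square to the station. The plate spans columns 287 to 364 with its front edge at row 196, the hood edge is at row 113, and the black fin is at (381,155) with its bar pointing back (open). The fingertips are at column 322.

```bash
python3 - <<'E'
from h import *
np.set_printoptions(precision=1,suppress=True)
w=np.load("w1.npz")["w"]; a=np.radians(16.03);R=np.array([[np.cos(a),np.sin(a)],[-np.sin(a),np.cos(a)]])
s=w[...,:2]@R.T;Z=w[...,2]
pc=lambda m,k:np.percentile(s[m][:,k],[0.5,2,50,98,99.5])
print("tcp",R@np.array([529.8,-70.6]))
m=np.load("m_w1_plate.npy")&(Z>20);print("plate",pc(m,0),pc(m,1),np.median(Z[m]))
g=np.load("m_w1_clip_grip.npy");gg=g&(Z>52);print("fin",gg.sum(),pc(gg,0),pc(gg,1),np.median(Z[gg]),cv2.minAreaRect(s[gg].astype(np.float32)))
bar=g&(Z<40)&(Z>24);print("bar",bar.sum(),pc(bar,0),pc(bar,1)) 
h=(Z>60)&(Z<70)&(s[...,0]>540);print("hood",pc(h,0),pc(h,1))
for n,y0 in(("row150",150),("row210",210)):
    print(n,[(u,round(s[y0,u,1]),round(Z[y0,u])) for u in range(262,405,4)])
for u in(310,340):print(u,[(v,round(s[v,u,0]),round(Z[v,u],1)) for v in range(100,240,6)])
f=np.load("m_w1_flask.npy");
for n in("scene","side"):
    W=np.load(n+".npz")["w"];q=W[np.load(f"m_{n}_flask.npy")] ;q=q[~np.isnan(q[:,0])]
    ss=q[:,:2]@R.T
    for z0 in(0,40,80,100,115):
        k=(q[:,2]>z0)&(q[:,2]<z0+15)
        if k.sum(): print(n,"flask z",z0,k.sum(),np.percentile(ss[k],[2,98],axis=0).ravel())
E
```

```text
tcp [ 489.7 -214.2]
plate [467.3 468.7 519.9 565.8 567. ] [-266.9 -265.1 -217.6 -169.3 -167.5] 25.96747303347975
fin 250 [506.5 507.7 523.  537.2 537.5] [-289.9 -289.8 -284.5 -279.9 -279.7] 58.00327450273433 ((521.9700927734375, -285.19049072265625), (31.1306209564209, 10.124634742736816), 2.4367761611938477)
bar 373 [511.7 514.2 544.8 564.2 564.7] [-291.2 -289.9 -280.7 -274.8 -273.8]
hood [560.3 569.1 620.9 673.3 674.6] [-303.9 -301.4 -227.2  -64.4  -51.3]
row150 [(262, -133, 0), (266, -138, 0), (270, -144, 0), (274, -153, 20), (278, -159, 27), (282, -164, 28), (286, -169, 26), (290, -174, 25), (294, -179, 27), (298, -184, 25), (302, -189, 25), (306, -194, 26), (310, -199, 26), (314, -204, 27), (318, -209, 27), (322, -214, 27), (326, -219, 25), (330, -224, 27), (334, -229, 26), (338, -234, 25), (342, -239, 26), (346, -244, 27), (350, -249, 26), (354, -254, 26), (358, -259, 27), (362, -264, 26), (366, -270, 21), (370, -274, 25), (374, -278, 30), (378, -280, 48), (382, -283, 58), (386, -287, 60), (390, -301, 18), (394, -306, 20), (398, -317, -1), (402, -322, 0)]
row210 [(262, -128, 1), (266, -134, 0), (270, -139, -1), (274, -149, 20), (278, -154, 20), (282, -161, 27), (286, -165, 24), (290, -170, 19), (294, -176, 20), (298, -181, 21), (302, -187, 20), (306, -192, 20), (310, -198, 20), (314, -203, 21), (318, -208, 21), (322, -214, 20), (326, -219, 18), (330, -225, 20), (334, -230, 20), (338, -236, 20), (342, -241, 20), (346, -247, 20), (350, -252, 22), (354, -257, 19), (358, -263, 19), (362, -268, 20), (366, -272, 29), (370, -278, 29), (374, -285, 21), (378, -290, 21), (382, -295, 20), (386, -301, 20), (390, -307, 19), (394, -317, 0), (398, -323, 0), (402, -328, 1)]Traceback (most recent call last):
  File "<stdin>", line 13, in <module>
ValueError: cannot convert float NaN to integer
```

```bash
python3 - <<'E'
from h import *
a=np.radians(16.03);R=np.array([[np.cos(a),np.sin(a)],[-np.sin(a),np.cos(a)]])
for n in("scene","side"):
    W=np.load(n+".npz")["w"];q=W[np.load(f"m_{n}_flask.npy")] ;q=q[~np.isnan(q[:,0])]
    ss=q[:,:2]@R.T
    for z0 in(0,40,80,95,110):
        k=(q[:,2]>z0)&(q[:,2]<z0+15)
        if k.sum(): print(n,"flask z",z0,k.sum(),np.percentile(ss[k],[2,98],axis=0).ravel().round())
E
python3 -m inch '[[[4.5,0,0.25],0],[[4.5,0,0],0],[[4.5,0,0],0],[[4.5,0,0],0],[[0,0,0],0]]'
python3 -c "
from h import *
print(bot.get_state()['joints'])"
```

```text
scene flask z 0 280 [ 446. -457.  549. -378.]
scene flask z 40 284 [ 503. -445.  537. -392.]
scene flask z 80 99 [ 510. -431.  524. -405.]
scene flask z 95 101 [ 510. -431.  523. -406.]
scene flask z 110 246 [ 496. -430.  523. -404.]
side flask z 40 85 [ 509. -281.  537. -277.]
clock: 5.55
tcp_pos: [527.0, -72.5, 59.6]
eef_rot: [[-0.008, 0.961, 0.277], [0.001, 0.277, -0.961], [-1.0, -0.008, -0.003]]
wrist_force: [-0.3, -0.1, 0.2]
grip_width: 0.2
[-30.56334683  37.82225799  47.84955903 116.22001089 -40.374058
  44.46966189 -31.90344068]
```

```bash
python3 -m inch '[[[0.8,0,0],0],[[0,0,0],0],[[0,0,0],0]]'
python3 -c "
from h import *
s=bot.get_state();print(s['joints'],s['tcp_pos'],s['eef_rot'])"
```

```text
clock: 5.85
tcp_pos: [531.7, -73.4, 57.5]
eef_rot: [[0.003, 0.961, 0.277], [0.0, 0.277, -0.961], [-1.0, 0.003, 0.001]]
wrist_force: [0.3, -0.2, 0.5]
grip_width: 0.5
[-30.23310439  37.97515276  47.48753838 116.16783416 -41.04146833
  43.76202223 -31.40444984] [531.6879354  -73.40559318  57.48806271] [[ 2.86707087e-03  9.60969715e-01  2.76638731e-01]
 [ 1.34312332e-04  2.76639495e-01 -9.60973762e-01]
 [-9.99995881e-01  2.79233587e-03  6.64074954e-04]]
```

```bash
python3 -m inch '[[[0.5,0,0],0],[[0.4,0,0],0],[[0,0,0],0],[[0,0,0],0],[[0,0,0],0]]'
python3 -m inch '[[[0.1,0,0],0],[[0,0,0],0],[[0,0,0],0]]'
```

```text
clock: 6.35
tcp_pos: [530.5, -73.3, 46.8]
eef_rot: [[0.0, 0.961, 0.276], [-0.0, 0.276, -0.961], [-1.0, 0.0, 0.0]]
wrist_force: [0.1, -0.7, 0.0]
grip_width: 0.4
clock: 6.65
tcp_pos: [530.4, -73.3, 45.7]
eef_rot: [[0.0, 0.961, 0.276], [-0.0, 0.276, -0.961], [-1.0, -0.0, 0.0]]
wrist_force: [0.1, 0.1, 0.1]
grip_width: 0.6
```

```bash
for i in 1; do python3 -m inch '[[[0.1,0,0],0],[[0,0,0],0],[[0,0,0],0]]'|sed -n '2p;4p'
python3 -m inch '[[[0.05,0,0],0],[[0,0,0],0],[[0,0,0],0]]'|sed -n '2p;4p'
python3 -m inch '[[[0.05,0,0],0],[[0,0,0],0],[[0,0,0],0]]'|sed -n '2p;4p'; done
```

```text
tcp_pos: [530.4, -73.2, 44.7]
wrist_force: [-0.5, -0.2, -0.4]
tcp_pos: [530.4, -73.3, 44.2]
wrist_force: [-0.0, 0.9, -0.2]
tcp_pos: [530.4, -73.3, 43.7]
wrist_force: [0.1, 0.3, -0.4]
```

```bash
python3 -m inch '[[[0.05,0,0],0],[[0,0,0],0],[[0,0,0],0]]'|sed -n '2p;4p'
python3 -m inch '[[[0.03,0,0],0],[[0,0,0],0],[[0,0,0],0]]'|sed -n '2p;4p'
```

```text
tcp_pos: [530.5, -73.2, 43.4]
wrist_force: [-0.9, 0.2, 3.9]
tcp_pos: [530.5, -73.3, 43.4]
wrist_force: [-2.9, 1.1, 8.7]
```

```bash
python3 -m inch '[[[0.03,0,0],0],[[0,0,0],0],[[0,0,0],0]]'|sed -n '2p;4p'
```

```text
tcp_pos: [530.5, -73.2, 43.3]
wrist_force: [-5.0, 1.1, 13.1]
```

```bash
python3 -m inch '[[[0,-0.05,0],0],[[0,-0.05,0],0],[[0,0,0],0]]'|sed -n '2p;4p'
```

```text
tcp_pos: [530.5, -73.2, 43.3]
wrist_force: [0.3, 1.9, 9.4]
```

```bash
python3 -m inch '[[[0,-0.05,0],0],[[0,-0.05,0],0],[[0,0,0],0]]'|sed -n '2p;4p'
```

```text
tcp_pos: [530.4, -73.3, 43.4]
wrist_force: [3.0, 2.4, 6.3]
```

```bash
python3 -m inch '[[[0.04,0,0],0],[[0,0,0],0]]'|sed -n '2p;4p'
python3 -m inch '[[[0.0,-0.05,0],0],[[0,0,0],0]]'|sed -n '2p;4p'
```

```text
tcp_pos: [530.4, -73.4, 43.3]
wrist_force: [1.6, 3.2, 12.7]
tcp_pos: [530.4, -73.3, 43.3]
wrist_force: [2.3, 3.8, 10.6]
```

```bash
python3 -m inch '[[[0.02,-0.08,-0.03],0],[[0,0,0],0]]'|sed -n '2p;4p'
python3 -m inch '[[[0.01,-0.08,0],0],[[0,0,0],0]]'|sed -n '2p;4p'
```

```text
tcp_pos: [530.2, -73.4, 43.3]
wrist_force: [5.5, 3.4, 10.6]
tcp_pos: [529.8, -73.8, 43.3]
wrist_force: [4.6, 2.8, 10.5]
```

Now it moves, with a steady drag of about 5 N. I'll draw it in 2 mm steps and watch the force.

```bash
python3 -m inch '[[[0,-0.1,0],0],[[0,-0.1,0],0],[[0,0,0],0]]'|sed -n '2p;4p'
python3 -m inch '[[[0,-0.1,0],0],[[0,-0.1,0],0],[[0,-0.1,0],0],[[0,-0.1,0],0]]'|sed -n '2p;4p'
```

```text
tcp_pos: [527.8, -74.6, 43.3]
wrist_force: [5.1, 1.7, 9.5]
tcp_pos: [524.2, -75.7, 43.3]
wrist_force: [6.0, 3.4, 8.3]
```

```bash
python3 -m inch '[[[0.02,-0.15,0],0],[[0,-0.15,0],0],[[0.01,-0.15,0],0],[[0,-0.15,0],0]]'|sed -n '2p;4p'
```

```text
tcp_pos: [518.9, -77.5, 43.3]
wrist_force: [6.8, 1.8, 11.7]
```

```bash
python3 -m inch '[[[0,-0.15,0],0],[[0,-0.15,0],0],[[0,-0.15,0],0],[[0,-0.15,0],0]]'|sed -n '2p;4p'
```

```text
tcp_pos: [513.1, -79.2, 43.3]
wrist_force: [6.6, 1.4, 12.2]
```

```bash
python3 -m inch '[[[0,-0.15,0],0],[[0,-0.15,0],0],[[0,-0.15,0],0],[[0,-0.15,0],0],[[0,0,0],0]]'|sed -n '2p;4p'
python3 - <<'E'
from h import *
p=vision.grab_frame("side");w=cloud(p)
cv2.imwrite("pics/s2.png",cv2.resize(p["pixels"][130:270,260:480],(800,509)))
a=np.radians(16.03);R=np.array([[np.cos(a),np.sin(a)],[-np.sin(a),np.cos(a)]])
s=bot.get_state();print(R@s["tcp_pos"][:2])
for r in finder.silhouettes(p,"plate")[:1]:
    q=w[r["pixels"]];q=q[q[:,2]>20];print(r["conf"],np.percentile(q[:,:2]@R.T,[.5,2,50,98],axis=0))
E
```

```text
tcp_pos: [507.2, -81.0, 43.3]
wrist_force: [5.5, 1.7, 14.1]
[ 465.08320387 -217.90986055]
0.45 [[ 429.75416308 -247.02347569]
 [ 429.75602418 -247.0153659 ]
 [ 429.81557935 -246.75585252]
 [ 429.87513452 -246.49633913]]
```

View pics/s2.png

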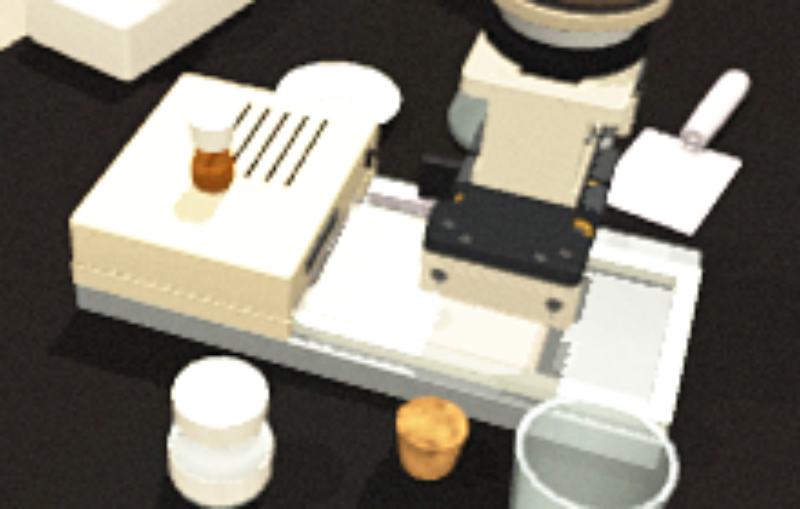

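```bash
python3 - <<'E'
from h import *
p=np.load("side.npz")
o=np.array([301.32671675, 433.91980787, 509.90961194]);M=np.array([[-0.78831635, -0.40068421,  0.46691487],[-0.61526543,  0.51633718, -0.59568814],[-0.00240267, -0.75686728, -0.65356418]])
a=np.radians(16.03);R=np.array([[np.cos(a),np.sin(a)],[-np.sin(a),np.cos(a)]])
for c in((550,370),(560,335)):
    u=260+c[0]*.275;v=130+c[1]*.275
    r=M@np.array([(u-322.8)/361.37,(v-202.33)/361.37,1]);t=(26-o[2])/r[2];q=o+t*r;print(R@q[:2])
E
python3 -m inch '[[[-0.02,-0.15,0],0],[[0,-0.15,0],0],[[0,-0.15,0],0],[[0,-0.15,0],0]]'|sed -n '2p;4p'
```

```text
[ 434.77795218 -168.82256747]
[ 435.09496025 -196.59918008]
tcp_pos: [500.4, -82.9, 43.3]
wrist_force: [3.6, 0.4, 14.6]
```

```bash
python3 -m inch '[[[-0.03,-0.15,0],0],[[0,-0.15,0],0],[[0,-0.15,0],0],[[0,-0.15,0],0]]'|sed -n '2p;4p'
```

```text
tcp_pos: [494.2, -84.5, 43.3]
wrist_force: [2.3, 1.3, 12.9]
```

```bash
python3 -m inch '[[[-0.01,-0.15,0],0],[[0,-0.15,0],0],[[-0.01,-0.15,0],0],[[0,-0.15,0],0]]'|sed -n '2p;4p'
```

```text
tcp_pos: [488.1, -86.1, 43.3]
wrist_force: [2.4, 0.9, 11.1]
```

```bash
python3 -m inch '[[[-0.01,-0.15,0],0],[[0,-0.15,0],0],[[-0.01,-0.15,0],0],[[0,-0.15,0],0]]'|sed -n '2p;4p'
```

```text
tcp_pos: [482.0, -87.7, 43.3]
wrist_force: [0.9, 0.5, 8.4]
```

```bash
python3 -m inch '[[[0.02,-0.15,0],0],[[0,-0.15,0],0],[[0,-0.15,0],0],[[0,-0.15,0],0]]'|sed -n '2p;4p'
```

```text
tcp_pos: [476.6, -89.5, 43.3]
wrist_force: [3.3, 0.7, 10.6]
```

```bash
python3 -m inch '[[[0,-0.15,0],0],[[0,-0.15,0],0],[[0,-0.15,0],0],[[0,-0.15,0],0]]'|sed -n '2p;4p'
```

```text
tcp_pos: [470.8, -91.1, 43.3]
wrist_force: [2.3, 0.1, 11.0]
```

```bash
python3 -m inch '[[[0,-0.15,0],0],[[0,-0.15,0],0],[[0,-0.15,0],0],[[0,-0.15,0],0]]'|sed -n '2p;4p'
```

```text
tcp_pos: [465.1, -92.8, 43.3]
wrist_force: [1.5, 0.9, 11.2]
```

```bash
python3 -m inch '[[[0,-0.15,0],0],[[0,-0.15,0],0],[[0,-0.15,0],0],[[0,-0.15,0],0]]'|sed -n '2p;4p'
```

```text
tcp_pos: [459.4, -94.5, 43.3]
wrist_force: [3.8, 0.7, 11.3]
```

```bash
python3 -m inch '[[[0,-0.1,0],0],[[0,-0.1,0],0],[[0,-0.1,0],0],[[0,-0.1,0],0]]'|sed -n '2p;4p'
```

```text
tcp_pos: [455.6, -95.6, 43.3]
wrist_force: [2.4, 0.9, 10.7]
```

```bash
python3 -m inch '[[[0,-0.1,0],0],[[0,-0.1,0],0]]'|sed -n '2p;4p'
```

```text
tcp_pos: [453.6, -96.1, 43.3]
wrist_force: [3.2, -0.3, 11.1]
```

```bash
python3 -m inch '[[[0,-0.1,0],0],[[0,-0.1,0],0]]'|sed -n '2p;4p'
```

```text
tcp_pos: [451.7, -96.7, 43.3]
wrist_force: [1.7, 0.2, 11.9]
```

```bash
python3 -m inch '[[[0,-0.1,0],0],[[0,-0.05,0],0]]'|sed -n '2p;4p'
```

```text
tcp_pos: [450.2, -97.1, 43.3]
wrist_force: [2.5, 1.3, 11.4]
```

```bash
python3 -m inch '[[[0,-0.05,0],0],[[0,-0.05,0],0]]'|sed -n '2p;4p'
```

```text
tcp_pos: [449.8, -97.3, 43.3]
wrist_force: [4.5, 2.0, 7.8]
```

```bash
python3 -m inch '[[[0,-0.05,0],0],[[0,-0.05,0],0]]'|sed -n '2p;4p'
```

```text
tcp_pos: [449.5, -97.3, 43.3]
wrist_force: [6.1, 1.5, 7.3]
```

```bash
python3 -m inch '[[[0,-0.05,0],0],[[0,-0.05,0],0]]'|sed -n '1,2p;4p'
```

```text
clock: 16.75
tcp_pos: [448.5, -97.6, 43.3]
wrist_force: [7.1, 2.5, 6.4]
```

Movement has stopped and the horizontal force is rising, which fits the stop. I'll do one firmer confirming pull at about 11 N.

```bash
python3 -m inch '[[[0.03,0,0],0],[[0,-0.03,0],0],[[0,0,0],0]]'|sed -n '1,2p;4p'
```

```text
clock: 17.05
tcp_pos: [448.5, -97.6, 43.3]
wrist_force: [6.0, 2.9, 11.8]
```

```bash
python3 -m inch '[[[0.02,-0.05,0],0],[[0,0,0],0]]'|sed -n '1,2p;4p'
```

```text
clock: 17.25
tcp_pos: [448.5, -97.6, 43.3]
wrist_force: [5.7, 3.5, 14.8]
```

```bash
python3 -m inch '[[[-0.2,0,0],0],[[-3,0,0],0],[[-4,0,0],0],[[-4,0,0],0],[[0,0,0],0]]'|sed -n '1,2p;4p'
python3 - <<'E'
from h import *
np.set_printoptions(precision=1,suppress=True)
s0=bot.get_state();p=vision.grab_frame("wrist");cv2.imwrite("pics/w2.png",p["pixels"])
w=cloud(p,(s0["tcp_pos"],s0["eef_rot"]));a=np.radians(16.03);R=np.array([[np.cos(a),np.sin(a)],[-np.sin(a),np.cos(a)]])
s=w[...,:2]@R.T;Z=w[...,2]
print(s0["joints"],R@s0["tcp_pos"][:2])
pc=lambda m,k:np.percentile(s[m][:,k],[0.5,2,50,98,99.5])
for t in("plate","clip_grip"):
    for r in finder.silhouettes(p,t)[:1]:
        m=r["pixels"]&(Z>(22 if t=="plate" else 52));print(t,r["conf"],r["extent"],pc(m,0),pc(m,1),np.median(Z[m]),cv2.minAreaRect(s[m].astype(np.float32)))
h=(Z>60)&(Z<70)&(s[...,0]>540);print("hood",pc(h,0),pc(h,1))
E
```

```text
clock: 17.75
tcp_pos: [446.4, -98.5, 157.3]
wrist_force: [0.2, 0.3, -0.2]
[-40.   23.4  61.1 122.3 -27.5  49.  -36.2] [ 401.8 -218. ]
plate 0.75 [267.6, 76.0, 380.1, 216.1] [383.2 385.5 453.5 509.8 511.6] [-267.8 -265.9 -218.1 -170.6 -168.7] 25.962844570738653 ((447.2625732421875, -218.25341796875), (102.13005065917969, 130.91848754882812), 89.93592071533203)
clip_grip 0.73 [384.1, 8.6, 413.3, 87.7] [505.6 506.1 521.9 536.5 537.1] [-290.4 -290.  -284.4 -279.9 -279.6] 57.989314342428464 ((521.5238647460938, -285.3194274902344), (32.24453353881836, 10.538249015808105), 2.8064610958099365)
hood [552.  552.5 557.4 560.3 560.3] [-80.7 -79.4 -64.6 -51.4 -49.9]
```

View pics/w2.png

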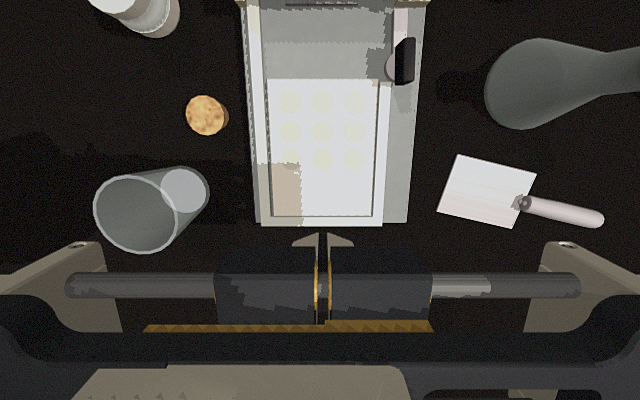

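The plate's centre is 74.3 mm ahead of the fin (nominal 74.5) and its front edge is at the stop, near row 216, so it is home. Next is the clip, keeping the fingertips above 32 mm to clear the guide and bar.

```bash
python3 -m inch '[[[0,4,2.24],0],[[0,4,2.24],0],[[0,4,2.24],0],[[0,0,0],0],[[0,0,0],0]]' 0 20|sed -n '1,2p;4,5p'
python3 - <<'E'
from h import *
s0=bot.get_state();a=np.radians(16.03);R=np.array([[np.cos(a),np.sin(a)],[-np.sin(a),np.cos(a)]])
p=vision.grab_frame("wrist");cv2.imwrite("pics/w3.png",p["pixels"])
print(s0["joints"],R@s0["tcp_pos"][:2],s0["eef_rot"])
E
```

```text
clock: 18.4
tcp_pos: [577.5, -129.8, 151.7]
wrist_force: [-0.7, -0.7, -0.2]
grip_width: 35.9
[-27.43085191  35.89899662  53.86075872 103.86207496 -33.75279885
  58.14475049 -33.95094064] [ 519.22348327 -284.22082264] [[-3.62815764e-03  9.61305466e-01  2.75460773e-01]
 [-5.86279078e-04  2.75460494e-01 -9.61312214e-01]
 [-9.99993246e-01 -3.64928914e-03 -4.35820814e-04]]
```

View pics/w3.png

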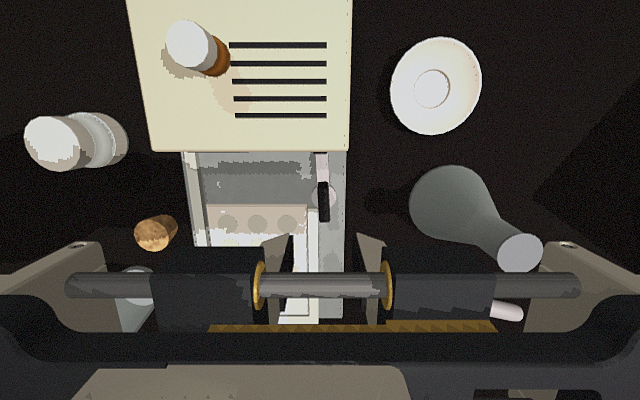

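```bash
python3 -m inch '[[[3,0,0],0],[[3,0,0],0],[[2,0,0],0],[[0,0,0],0],[[0,0,0],0]]' |sed -n '1,2p;4,5p'
python3 -m inch '[[[0,0,0],0],[[0,0,0],0]]' |sed -n '1,2p;4,5p'
python3 - <<'E'
from h import *
s0=bot.get_state();a=np.radians(16.03);R=np.array([[np.cos(a),np.sin(a)],[-np.sin(a),np.cos(a)]])
print(R@s0["tcp_pos"][:2],s0["tcp_pos"])
E
```

```text
clock: 18.95
tcp_pos: [577.3, -129.1, 74.1]
wrist_force: [-0.1, 0.4, 0.5]
grip_width: 45.9
clock: 19.15
tcp_pos: [578.8, -129.2, 75.0]
wrist_force: [-0.1, -0.1, 0.7]
grip_width: 45.7
[ 520.64902885 -283.99568797] [ 578.82750721 -129.18079938   75.028592  ]
```

```bash
python3 -m inch '[[[1.2,0.1,0.1],0],[[1.2,0,0],0],[[0,0,0],0],[[0,0,0],0]]' |sed -n '1,2p;4,5p'
python3 -m inch '[[[0,0,0],0],[[0,0,0],0],[[0,0,0],0],[[0,0,0],0],[[0,0,0],0]]' -1 15|sed -n '1,2p;4,5p'
python3 -m inch '[[[0,0,0],0],[[0,0,0],0]]' |sed -n '1,2p;4,5p'
python3 - <<'E'
from h import *
s0=bot.get_state();a=np.radians(16.03);R=np.array([[np.cos(a),np.sin(a)],[-np.sin(a),np.cos(a)]])
print(R@s0["tcp_pos"][:2],s0["tcp_pos"],s0["joints"],s0["wrist_torque"])
p=vision.grab_frame("scene");cv2.imwrite("pics/c1.png",cv2.resize(p["pixels"][110:310,150:400],(750,600)))
E
```

```text
clock: 19.55
tcp_pos: [579.1, -129.8, 49.2]
wrist_force: [0.3, -0.4, 0.1]
grip_width: 45.8
clock: 20.05
tcp_pos: [579.7, -129.9, 50.0]
wrist_force: [1.0, -7.5, 0.6]
grip_width: 10.6
clock: 20.25
tcp_pos: [579.7, -130.1, 50.0]
wrist_force: [1.0, -1.1, 0.7]
grip_width: 10.0
[ 521.2415974  -285.10407633] [ 579.70310612 -130.08245829   49.97772631] [-22.72569407  42.72444493  46.66718565 108.01706483 -41.66399268
  47.90281944 -27.97583982] [-0.3324032   0.16218025  0.05057811]
```

View pics/c1.png

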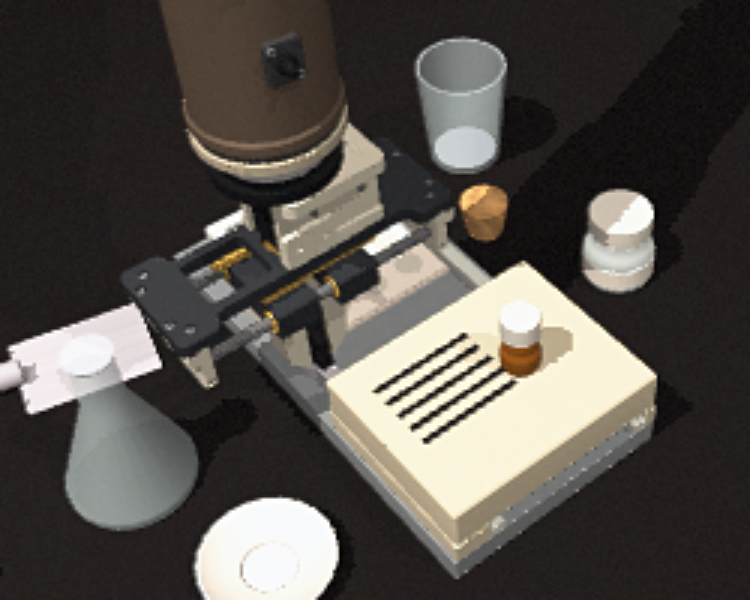

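```bash
python3 -m inch '[[[0,0,0],-5],[[0,0,0],-5],[[0,0,0],-5],[[0,0,0],0]]'
python3 -c "
from h import *
s=bot.get_state();print(s['joints'],s['wrist_torque'])"
```

```text
clock: 20.7
tcp_pos: [579.8, -130.4, 50.0]
eef_rot: [[0.001, 0.856, 0.517], [-0.001, 0.517, -0.856], [-1.0, 0.0, 0.001]]
wrist_force: [1.3, -2.7, -1.6]
grip_width: 9.8
[-20.48900468  41.19543793  42.68742916 107.84739834 -38.18719462
  46.2035604  -16.08315603] [-0.80222795 -0.15527905  0.02205917]
```

```bash
python3 -m inch '[[[0,0,0],-6],[[0,0,0],-6],[[0,0,0],-6],[[0,0,0],-6],[[0,0,0],0]]'
python3 -c "
from h import *
s=bot.get_state();print(s['joints'],s['wrist_torque'])"
```

```text
clock: 21.2
tcp_pos: [580.1, -130.7, 50.0]
eef_rot: [[0.001, 0.574, 0.819], [-0.001, 0.819, -0.574], [-1.0, -0.0, 0.002]]
wrist_force: [3.8, -4.1, -3.5]
grip_width: 10.0
[-16.67593157  39.13407818  36.25625692 107.51849967 -32.46845668
  43.94311213   2.52648163] [-1.01912407 -0.50459272 -0.00558556]
```

```bash
python3 -m inch '[[[0,0,0],-6],[[0,0,0],-6],[[0,0,0],-6],[[0,0,0],-6],[[0,0,0],0]]'
python3 -c "
from h import *
s=bot.get_state();print(s['joints'],s['wrist_torque'])"
```

```text
clock: 21.7
tcp_pos: [580.6, -131.0, 50.0]
eef_rot: [[0.002, 0.192, 0.981], [-0.001, 0.981, -0.192], [-1.0, -0.001, 0.002]]
wrist_force: [5.2, -5.6, -4.3]
grip_width: 9.6
[-12.5566421   37.49104244  29.66997175 107.14144252 -26.55719594
  42.19202829  21.00572389] [-1.08813145 -0.92457611  0.02235088]
```

```bash
python3 -m inch '[[[0,0,0],-6],[[0,0,0],-6],[[0,0,0],-6],[[0,0,0],-5],[[0,0,0],0]]'
python3 - <<'E'
from h import *
s=bot.get_state();print(s['joints'],s['wrist_torque'])
p=vision.grab_frame("scene");cv2.imwrite("pics/c2.png",cv2.resize(p["pixels"][110:310,150:400],(750,600)))
E
```

```text
clock: 22.2
tcp_pos: [581.1, -130.9, 50.0]
eef_rot: [[0.003, -0.207, 0.978], [-0.002, 0.978, 0.207], [-1.0, -0.002, 0.003]]
wrist_force: [6.1, -4.7, -5.4]
grip_width: 10.0
[ -8.40686531  36.29038967  23.27881406 106.75051994 -20.81090099
  40.96670452  38.62043645] [-1.03218643 -1.34400147  0.04505749]
```

View pics/c2.png

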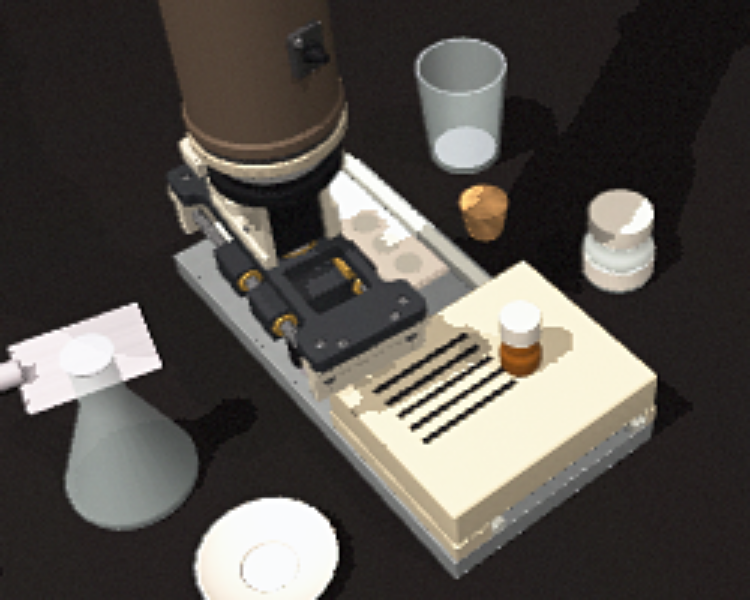

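```bash
python3 -m inch '[[[0,0,0],-3],[[0,0,0],-2],[[0,0,0],0]]' | sed -n '2,4p'
python3 -c "
from h import *
s=bot.get_state();print(s['joints'],s['wrist_torque'],np.degrees(np.arctan2(s['eef_rot'][1,2],s['eef_rot'][0,2])))"
```

```text
tcp_pos: [581.2, -130.9, 50.0]
eef_rot: [[0.003, -0.289, 0.957], [-0.002, 0.957, 0.289], [-1.0, -0.002, 0.002]]
wrist_force: [6.3, -5.4, -6.2]
[ -7.51651545  36.08440135  21.93440335 106.66538186 -19.59642948
  40.76842509  42.35279557] [-1.08157304 -1.40781026 -0.25793348] 16.79418907389952
```

```bash
python3 -m inch '[[[0,0,0],-2],[[0,0,0],0],[[0,0,0],0]]' | sed -n '2,4p'
python3 -c "
from h import *
s=bot.get_state();print(s['joints'],s['wrist_torque'],np.degrees(np.arctan2(s['eef_rot'][1,2],s['eef_rot'][0,2])))"
```

```text
tcp_pos: [581.1, -130.7, 50.0]
eef_rot: [[0.003, -0.321, 0.947], [-0.001, 0.947, 0.321], [-1.0, -0.002, 0.002]]
wrist_force: [6.1, -4.3, -4.6]
[ -7.16497671  36.00039449  21.3922493  106.63620872 -19.12013638
  40.70752506  43.82705209] [-0.96627969 -1.36129429 -0.29263751] 18.72146691970073
```

The vertical torque jumped to about −0.29 N m, so the end stop is reached. I'll release with a small opening to keep the rear finger clear of the hood.

```bash
python3 -m inch '[[[0,0,0],0],[[0,0,0],0],[[0,0,0],0]]' -0.5 | sed -n '2,5p'
python3 -m inch '[[[-2,0,0],0],[[-4,0,0],0],[[-4,0,0],0],[[-4,0,0],0],[[-4,0,0],0]]' | sed -n '2,5p'
```

```text
tcp_pos: [579.0, -129.2, 49.6]
eef_rot: [[-0.001, -0.325, 0.946], [0.001, 0.946, 0.325], [-1.0, 0.001, -0.001]]
wrist_force: [-0.2, -0.3, -0.6]
grip_width: 22.5
tcp_pos: [578.9, -129.4, 231.4]
eef_rot: [[-0.001, -0.325, 0.946], [0.001, 0.946, 0.325], [-1.0, 0.001, -0.001]]
wrist_force: [0.9, -0.5, -0.6]
grip_width: 22.5
```

```bash
python3 -m inch '[[[0,0,-4],0],[[0,0,-4],0],[[0,0,-4],0],[[0,0,0],0]]' | sed -n '1,5p'
python3 - <<'E'
from h import *
np.set_printoptions(precision=1,suppress=True)
a=np.radians(16.03);R=np.array([[np.cos(a),np.sin(a)],[-np.sin(a),np.cos(a)]])
for n in("wrist","scene","side"):
    s0=bot.get_state();p=vision.grab_frame(n);w=cloud(p,(s0["tcp_pos"],s0["eef_rot"]))
    cv2.imwrite(f"pics/e_{n}.png",p["pixels"] if n=="wrist" else cv2.resize(p["pixels"][110:310,200:450],(750,600)))
    s=w[...,:2]@R.T;Z=w[...,2]
    for t in("plate","clip_grip"):
        for r in finder.silhouettes(p,t)[:1]:
            m=r["pixels"]&(Z>(22 if t=="plate" else 50))
            if m.sum()>5: print(n,t,r["conf"],r["extent"],cv2.minAreaRect(s[m].astype(np.float32)),np.median(Z[m]))
E
```

```text
clock: 24.05
tcp_pos: [460.8, -170.8, 229.8]
eef_rot: [[-0.003, -0.321, 0.947], [0.002, 0.947, 0.321], [-1.0, 0.002, -0.002]]
wrist_force: [0.2, -0.3, 0.1]
grip_width: 23.1
wrist plate 0.94 [313.2, 73.5, 430.6, 167.4] ((447.2784423828125, -218.2122344970703), (100.11627197265625, 130.0222625732422), 89.99977111816406) 25.94544969133429
wrist clip_grip 0.74 [411.7, 144.3, 438.5, 202.1] ((521.3165283203125, -284.9106140136719), (31.182790756225586, 10.146089553833008), 88.83147430419922) 57.8909158673232
scene plate 0.58 [229.7, 164.3, 298.9, 222.2] ((453.6614990234375, -223.05239868164062), (143.12904357910156, 110.8932113647461), 1.7783098220825195) 25.61697649978862
scene clip_grip 0.82 [247.8, 217.0, 276.6, 235.4] ((523.1063842773438, -286.6000671386719), (32.120426177978516, 10.865111351013184), 89.06362915039062) 56.76747434415745
side plate 0.35 [397.2, 238.9, 446.6, 299.0] ((407.9408264160156, -93.70668029785156), (66.50325012207031, 122.89066314697266), 6.159810543060303) 60.50363042037114
```

View pics/e_wrist.png

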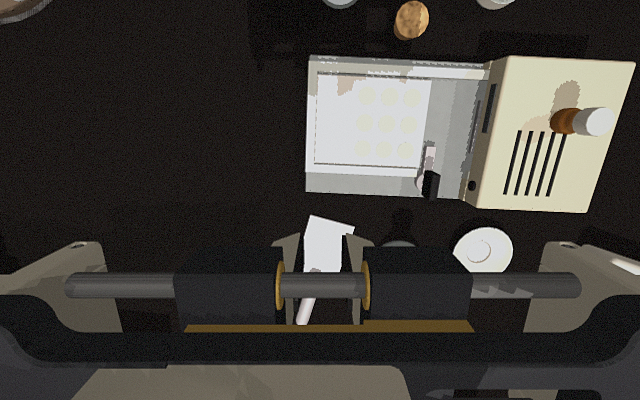

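View pics/e_scene.png

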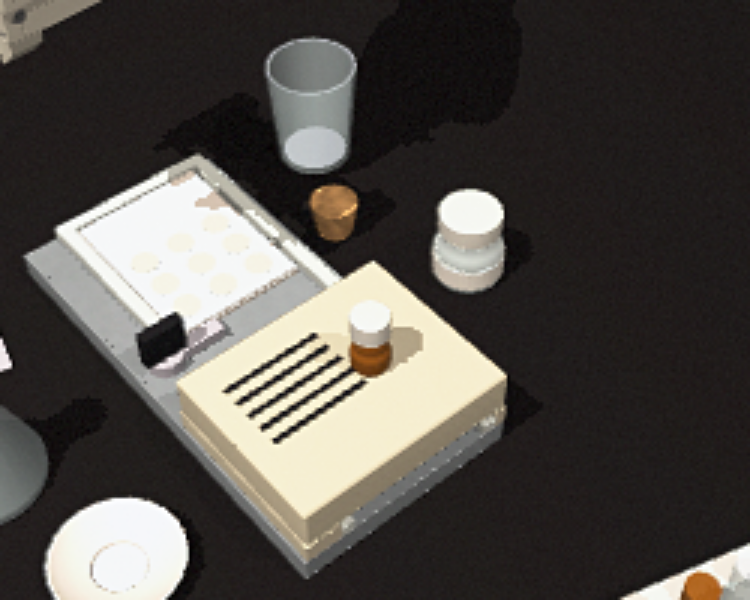

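Pictures: the plate sits against the front stop, the clip's bar lies across behind it, and every bystander is in place. The fin reads about 89°, so I'll check that angle more finely before handing in.

```bash
python3 - <<'E'
from h import *
a=np.radians(16.03);R=np.array([[np.cos(a),np.sin(a)],[-np.sin(a),np.cos(a)]])
def ang(w,m):
    s=(w[m][:,:2]@R.T);c=s-s.mean(0);v=np.linalg.eigh(c.T@c)[1][:,1];return np.degrees(np.arctan2(v[1],v[0]))%180,len(s),np.ptp(s@v)
for n in("wrist","scene","wrist"):
    s0=bot.get_state();p=vision.grab_frame(n);w=cloud(p,(s0["tcp_pos"],s0["eef_rot"]));Z=w[...,2];s=w[...,:2]@R.T
    near=(abs(s[...,0]-522)<30)&(abs(s[...,1]+285)<30)&(Z>55.5)&(Z<61)
    print(n,"fin",ang(w,near))
    b=(abs(s[...,0]-521.5)<12)&(s[...,1]>-265)&(s[...,1]<-235)&(Z>27)&(Z<34)
    if b.sum()>10: print("bar",ang(w,b),s[b].mean(0),Z[b].mean())
    print("hood rear/front edge check", end=" ");h=(Z>63.5)&(Z<68)&(s[...,0]>560)&(s[...,0]<720)&(s[...,1]<-140)
    print(cv2.minAreaRect(s[h].astype(np.float32)))
z=np.load("w1.npz")["w"];
E
```

```text
wrist fin (np.float64(89.42089018265588), 242, np.float64(31.085805796137265))
bar (np.float64(89.06383961909525), 213, np.float64(23.525593114818093)) [ 520.92119666 -252.95871663] 29.72968233125764
hood rear/front edge check ((632.8884887695312, -226.357421875), (129.58560180664062, 157.45672607421875), 0.09049450606107712)
scene fin (np.float64(90.5748028194373), 69, np.float64(30.188245432654355))
bar (np.float64(91.56667656098718), 58, np.float64(29.46586139626453)) [ 522.89601667 -253.92146723] 29.468071085568578
hood rear/front edge check ((630.7923583984375, -416.31036376953125), (536.9728393554688, 131.70272827148438), 88.82181549072266)
wrist fin (np.float64(90.30770295250286), 240, np.float64(31.651308941240586))
bar (np.float64(90.32798532002343), 211, np.float64(25.779246700655392)) [ 520.94791527 -253.09650785] 29.72157921846627
hood rear/front edge check ((632.5491333007812, -226.31468200683594), (129.0820770263672, 157.68907165527344), 0.22659721970558167)
```

The clip averages about 90°, which puts it at its stop.

```bash
python3 -c "
from workcell import order
print(order.hand_in())"
```

```text
the job is handed in; nothing more can be done
None
```

The plate is home against the front stop and the turn clip is swung fully across behind it. I handed the job in at about 24 s on the robot's clock, with the gripper clear of everything.

- **Plate:** I pressed the closed fingertips on its plain front part and drew it about 85 mm. Readings taken between moves showed the press mostly at 9 to 14 N, ranging from 6 to 15 N. The highest reading at the stop was about 15 N of press with 7 N of pull, about 16 N as one force. That would be about 22 N if press and pull simply add, close to the 24 N limit. I have no readings within the moves.
- **Stop check:** The plate did not move under a 6 to 7 N pull, against about 2.5 N of drag while it was sliding freely. In the last wrist picture its centre was 74.0 mm ahead of the clip's pivot, where 74.5 mm is nominal.
- **Clip:** I gripped the fin and turned it until the torque about the vertical rose to about 0.3 N m at the end stop. Single angle readings of the fin and bar then ranged from 89° to 91.6°, averaging about 90°.
- **Bystanders:** They looked undisturbed in the final pictures; I did not re-measure their positions.

Two checks were less certain. The side camera's network mistook the beaker for the plate at the end, so I ignored that reading. The scene and side cameras differed by about 4 mm across the station, so I used the wrist camera for the close work.

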